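# Turn the tool cup up and put the anvil in it

### The job

The square steel tool cup stands upside down on the table as a cover over the small round snap anvil. Take the cup off, turn it mouth up and stand it wholly on the yellow-brown board, and then put the anvil into the cup. Leave the rivet jar, the balm tin and the bobbin where they are.

Things in the scene. Friction and masses are not known exactly. Their poses are not given: they have to be found in the camera images.
- tool_cup: Square steel cup, 56 x 56 mm outside, 60 mm tall, straight flat walls and floor 3 mm thick (inside 50 x 50 x 57 mm deep), 0.1 to 0.2 kg; lies steadily on its flat sides. Starts mouth down over the anvil. Origin: centre of its mouth, in the rim's plane. z axis runs from the mouth to the closed end (at z = 60 mm): up while mouth down, down when mouth up; x and y are square to the walls.
- snap_anvil: Snap anvil: a small dark steel disc, 26 mm in diameter and 11 mm high, about 0.04 kg. At the start it lies flat on the table hidden under the cup, roughly in its middle. Origin: the centre of its underside, z axis up.
- fibre_board: Plain flat yellow-brown fibre board lying bare on the table, 214 mm (its x) by 300 mm (its y), 18 mm thick, fixed. Origin: the centre of its underside; its top is at z = +18 mm and plane.
- rivet_jar: Bystander: glass jar of rivets with a yellow lid, 47 mm in diameter, 50 mm high. Origin: centre of its underside.
- balm_tin: Bystander: round flat tin, 67 mm in diameter, 20 mm high. Origin: centre of its underside.
- waxed_bobbin: Bystander: flat wooden bobbin of thread, 40 mm in diameter, 18 mm high. Origin: centre of its underside.
Mind the look-alikes: they are no part of the job. What is shaped like the tool_cup but green or orange is not meant.

How it is judged (in metres and radians):
On the way:
1. the cup stands mouth up, wholly on the yellow-brown board (angle between tool_cup's own z axis and vertical above 3.04 rad and height (world z) of tool_cup between 0.072 and 0.084 m and x of tool_cup in the frame of fibre_board between -0.084 and 0.084 m and y of tool_cup in the frame of fibre_board between -0.127 and 0.127 m), for 0.2 s.
At the end, for the whole second after the job is handed in: The cup stands at rest on the yellow-brown board, mouth up within about 6 degrees, its middle at least 23 mm inside the board's edges; the anvil is at rest on the cup's floor (its underside's centre within 27 mm of the floor) (all of step 1 and z of snap_anvil in the frame of tool_cup between 0.03 and 0.06 m and x of snap_anvil in the frame of tool_cup between -0.03 and 0.03 m and y of snap_anvil in the frame of tool_cup between -0.03 and 0.03 m and linear speed of each of tool_cup, snap_anvil below 0.02 m/s); the robot touches nothing.
It fails at once if the rivet jar is pushed more than 30 mm (distance of rivet_jar from where it was at the start of the episode above 0.03 m).
It fails at once if the balm tin is pushed more than 30 mm (distance of balm_tin from where it was at the start of the episode above 0.03 m).
It fails at once if the waxed bobbin is pushed more than 30 mm (distance of waxed_bobbin from where it was at the start of the episode above 0.03 m).
It also fails if it takes over 72 s, if anything falls off the work surface, if the arm or the gripper's body presses on something with over 40 N, if the wrist force passes 120 N, or if a joint passes its speed limit or range.

### The arm

A 6-joint arm with a two-finger parallel gripper is mounted at the origin on a cart in front of the work surface, level with it; the furniture and walls round the work are solid. World frame = base frame: x ahead of the robot, y to its left, z up, the work surface at z = 0. Lengths are in m, angles in degrees, forces in N, time in s.
With the tool pointing down it reaches from about 0.35 to 0.875 m from the base axis. Payload 4.2 kg.
Tool frame: the origin (TCP) lies on the centre line of the jaws, within the pads' length; the fingertips stand 25 mm ahead of it and the grasp point (between the pads) lies 6 mm ahead of it; z points along the fingers, y is the line along which they close (so a half turn about z gives the same grasp; the last joint's range is limited). The gripper opens to 87 mm and grips with 3 to 60 N. Pads are 19 mm wide; open, the fingers measure 117 mm over their backs; the gripper's body (75 mm by 190 mm) begins 51 mm behind the grasp point.
Start: joints at [-61.272, 22.042, 0.453, 0, -68.411, -14.817], TCP at [0.15, -0.607, 0.248] pointing down, gripper open.
Joint ranges: [-179.83, 179.83], [-69.29, 118.12], [-61.27, 80.66], [-181.25, 117.63], [-171.15, -9.14], [-177.46, 177.46]. Speed limits (degrees/s): [159.86, 159.86, 180, 180, 180, 180].

### API

Orientations are given as a 3x3 rotation matrix whose columns are the frame's x, y, z axes.
In Python, from station import r gives the robot as it stands.
- The arm moves only by the tool move_arm, never from a script. Its argument "series" is a list of rows, each an object with "grip": the opening, from 0 (shut) to 1 (fully open); "xyz": the shift along the tool's x, y, z in mm, a list of three; "angular": the turn, a rotation vector about the tool's x, y, z in rad, a list of three. A call has 1 to 10 rows; each row is the pose to reach, as a shift and turn from the pose commanded when the call began, along the tool's axes at that moment; what a row does not reach only later rows make up. A row lasts 1/10 s, in which the tool goes at most 50 mm and 8.59 degrees, less where a joint would pass 70% of its speed; a pose out of reach is approached as far as the arm can. A call with a gripper value outside its range is refused whole. The fingers move at their own pace and stop on an object; the grip force is fixed at half the most. Time passes only in rows, so rows that repeat a pose let the fingers close. It gives the time, the measured TCP pose, the force, the opening and the grip force at its end, in the units of the state.
- r.sense(): the state, without advancing time (a new reading comes with each control period).
- r.capture(name): name is "side" or "top"; returns a dict with "img" (480x640x3 uint8, red, green, blue), "camera_matrix" (3x3 intrinsics, pixels), "rvec" (rotation vector, rad) and "tvec" (3), from world to camera coordinates, as OpenCV has them. Camera axes: x right, y down, z forward; pixel columns grow to the right and rows downward; lengths in m; the calibration is good to about 2 mm. A picture is of the moment at which its call begins. There is no depth.
- r.finish_job(): hands the job in; it is judged then, once.
The state is a dict: "time_s": time; "joints": joint angles; "joint_velocities": joint speeds; "effort": joint torques, N m; "tcp_pos": TCP position; "ee_rot": TCP orientation; "wrist_force": force on the tool from outside, world axes, zero at the start; "moment": the same for the moment, N m; "gripper_width": opening from 0.0 (shut) to 1.0 (fully open); "gripper_force": force on a finger pad.
Only numpy, scipy, OpenCV 4.12 (cv2) and the standard library are available. Lean on these libraries where they do the work, as an engineer would, in place of code of your own. Each camera call takes 0.05 s, during which the arm holds its last target. There are 200 camera calls.

## Working session

There is one attempt and no reset: what is moved stays moved. The work goes in short steps, Python scripts to look and compute and a tool call to move; the robot and the scene stay as the last step left them, time stands still between calls to the robot, and variables do not carry over. Pictures are saved under pics/ and viewed, at most 10 in all, crops included, and the job is handed in when it is done.

Besides the shell and the picture viewer there is one more tool, called after "Call:" as name(argument=value, ...), one argument or row to a line, values as JSON. move_arm: Moves the arm, as the interface text tells. Its arguments: {"type":"object","properties":{"series":{"type":"array"}},"required":["series"]}

```bash
mkdir -p pics; python3 - <<'E'
from station import r
import cv2,numpy as np
for n in("top","side"):
    c=r.capture(n); cv2.imwrite(f"pics/{n}0.png",c["img"][:,:,::-1]); print(n,c["camera_matrix"].tolist(),c["rvec"],c["tvec"], (-cv2.Rodrigues(np.array(c["rvec"]))[0].T@np.array(c["tvec"]).ravel()))
s=r.sense();print(s)
E
```

```text
top [[597.6818278426442, 0.0, 323.49475249470174], [0.0, 597.6818278426442, 241.1903229729528], [0.0, 0.0, 1.0]] [ 2.10627868 -2.1207502   0.21924512] [-0.04592756  0.59153588  1.19406925] [ 0.33485482 -0.04780236  1.28973354]
side [[604.5371978379624, 0.0, 324.76065526895405], [0.0, 604.5371978379624, 241.99375959349646], [0.0, 0.0, 1.0]] [-1.78983212e-04 -2.71391161e+00  1.54451743e+00] [0.62594835 0.06544211 1.06063792] [0.60780172 0.88419306 0.60813363]
{'time_s': 0.1, 'joints': array([-6.12733831e+01,  2.20862916e+01,  3.88090057e-01, -2.58260104e-02,
       -6.84101041e+01, -1.48164981e+01]), 'joint_velocities': array([-0.04686275, -0.16970988,  0.07427208,  0.21104788,  0.08091634,
        0.02305633]), 'effort': array([-3.25478604e-04, -3.91687953e+01,  1.87934482e+01,  4.23194423e+00,
        1.34244002e-02, -7.45159923e-05]), 'tcp_pos': array([ 0.15015603, -0.60619756,  0.24657158]), 'ee_rot': array([[-9.70713973e-01, -2.40237568e-01, -5.40974495e-04],
       [-2.40238165e-01,  9.70712196e-01,  1.85905213e-03],
       [ 7.85163766e-05,  1.93457060e-03, -9.99998126e-01]]), 'wrist_force': array([0.36615492, 0.01975198, 0.10614739]), 'moment': array([-0.06453857,  0.02972028, -0.04302161]), 'gripper_force': 0.0, 'gripper_width': 1.0023759375207324}
```

View pics/top0.png

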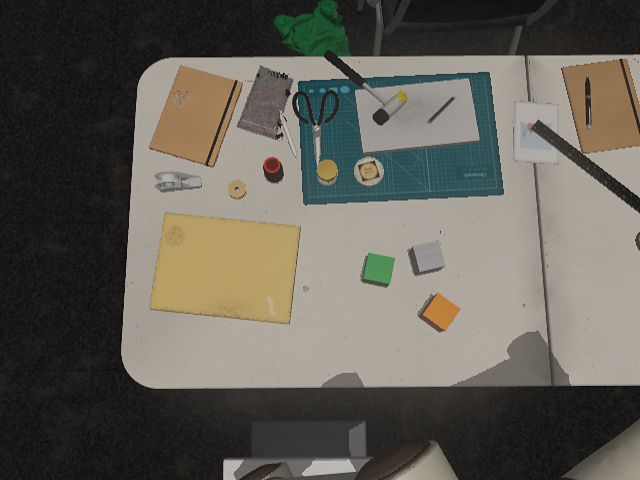

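View pics/side0.png

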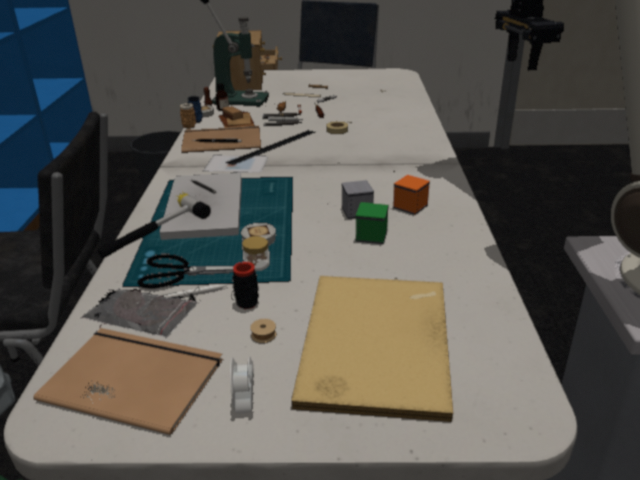

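The top view shows three cup shapes: green (379,269), orange (440,312) and bare grey steel (428,257). The steel one fits. The board is centred near (225,268), the jar is at (327,170), the tin at (369,171) and the bobbin at (237,189). I'll confirm the cup in a crop and measure.

```bash
cat > h.py <<'E'
from station import r
import cv2,numpy as np
def cam(n):
    c=r.capture(n); R=cv2.Rodrigues(np.array(c["rvec"]))[0]; return c["img"],np.array(c["camera_matrix"]),R,np.array(c["tvec"]).ravel()
def back(C,px,z):
    _,K,R,t=C; o=-R.T@t; d=np.c_[np.atleast_2d(px),np.ones(len(np.atleast_2d(px)))]@np.linalg.inv(K).T@R
    return o+d*((z-o[2])/d[:,2])[:,None]
def proj(C,P):
    _,K,R,t=C; return cv2.projectPoints(np.atleast_2d(P).astype(float),cv2.Rodrigues(R)[0],t,K,None)[0][:,0]
E
python3 - <<'E'
from h import *
C=cam("top");img=C[0]
b=cv2.cvtColor(img,cv2.COLOR_RGB2HSV)
m=cv2.inRange(b,(18,70,80),(32,255,255))
n,l,s,c=cv2.connectedComponentsWithStats(m);i=1+s[1:,4].argmax()
q=cv2.boxPoints(cv2.minAreaRect(np.argwhere(l==i)[:,::-1].astype(np.float32)))
p=back(C,q,.018);print("board",p.round(4).tolist(),p.mean(0))
print("edges",[np.linalg.norm(p[k]-p[k-1]).round(4) for k in range(4)])
for nm,px,z in(("jar",(327,168),.05),("tin",(369,171),.02),("bob",(237,189),.018),("green",(379,267),.06),("orange",(441,310),.06),("steel",(428,255),.06)): print(nm,back(C,px,z).round(3))
cr=img[215:345,340:480];a=cv2.resize(cr,None,fx=5,fy=4.6,interpolation=cv2.INTER_CUBIC)
a=cv2.resize(cr,None,fx=4.5,fy=4.5,interpolation=cv2.INTER_CUBIC)
cv2.imwrite("pics/crop1.png",a[:,:,::-1])
E
```

```text
board [[0.4564, 0.3221, 0.018], [0.6703, 0.3108, 0.018], [0.6346, 0.0007, 0.018], [0.423, 0.0222, 0.018]] [0.5460752  0.16392647 0.018     ]
edges [np.float64(0.3017), np.float64(0.2142), np.float64(0.3122), np.float64(0.2127)]
jar [[ 0.756 -0.059  0.05 ]]
tin [[ 0.759 -0.152  0.02 ]]
bob [[0.72  0.141 0.018]]
green [[ 0.536 -0.165  0.06 ]]
orange [[ 0.446 -0.29   0.06 ]]
steel [[ 0.56  -0.268  0.06 ]]
```

View pics/crop1.png

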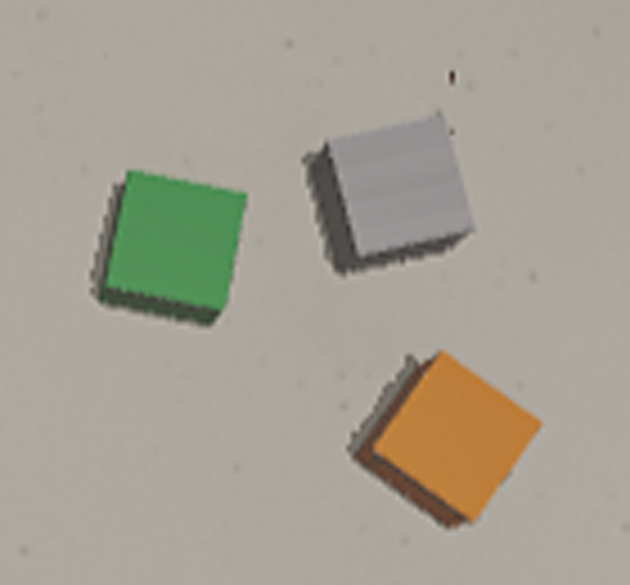

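The crop confirms that the grey steel cup is the one meant. Its top corners are at crop pixels (327,142), (440,115), (472,230) and (360,258).

```bash
python3 - <<'E'
from h import *
C=cam("top")
q=(np.array([(327,142),(440,115),(472,230),(360,258)])+.5)/4.5-.5+[340,215]
p=back(C,q,.06);print(p.round(4).tolist(),p.mean(0))
for k in range(4):
    d=p[k]-p[k-1];print(np.linalg.norm(d).round(4),np.degrees(np.arctan2(d[1],d[0])).round(1))
# board fit: 4 corners
q=np.array([(165,213),(300,226),(290,323),(150,309)]);p=back(C,q,.018);print(p.round(4).tolist(),p.mean(0))
E
```

```text
[[0.5795, -0.2362, 0.06], [0.592, -0.2895, 0.06], [0.5375, -0.3018, 0.06], [0.5247, -0.2494, 0.06]] [ 0.55842754 -0.26921894  0.06      ]
0.0563 13.6
0.0547 -76.8
0.0559 -167.3
0.0539 103.7
[[0.6658, 0.2974, 0.018], [0.6344, 0.0011, 0.018], [0.4241, 0.0219, 0.018], [0.4556, 0.3193, 0.018]] [0.54498255 0.15992429 0.018     ]
```

```bash
cat >> h.py <<'E'
from scipy.spatial.transform import Rotation as Ro
F=np.array([[0,0,1.],[-1,0,0],[0,-1,0]])
def fkR(j):
    e=lambda a,d:Ro.from_euler(a,d,degrees=True).as_matrix()
    return e('z',j[0])@e('y',j[1]-j[2])@e('x',-j[3])@e('y',-j[4])@e('x',-j[5])@F
def toolR(f,el,s):  # f yaw deg, el deg below horizontal, s: y axis = s*(left of f)
    a,b=np.radians([f,el]);z=np.array([np.cos(a)*np.cos(b),np.sin(a)*np.cos(b),-np.sin(b)])
    y=s*np.array([-np.sin(a),np.cos(a),0]);return np.c_[np.cross(y,z),y,z]
def wrist(R,P,p=25,d=.2):
    w=np.array(P)-d*R[:,2];j1=np.degrees(np.arctan2(w[1],w[0]))
    M=Ro.from_euler('z',-j1,degrees=True).as_matrix()@R@F.T
    M=Ro.from_euler('y',-p,degrees=True).as_matrix()@M
    a=-Ro.from_matrix(M).as_euler('XYX',degrees=True)  # middle>=0 -> j5 <=0
    return np.r_[j1,a].round(0),np.hypot(w[0],w[1]).round(2),w[2].round(2)
E
python3 - <<'E'
from h import *
s=r.sense();print(np.abs(fkR(s["joints"])-s["ee_rot"]).max())
cup=[.5585,-.269,.045];bd=[.545,.16,.046]
for f in(-76.7,13.3,103.3):
  for s in(1,-1): print("pick",f,s,*wrist(toolR(f,60,s),cup))
for f in range(-164,200,30):
  for s in(1,-1): print("board",f,s,*wrist(toolR(f,35,s),bd),*wrist(toolR(f,45,s),bd))
E
```

```text
2.0708261494473135e-16
pick -76.7 1 [ -18.   32.  -53. -166.] 0.56 0.22
pick -76.7 -1 [-18.  32. -53.  14.] 0.56 0.22
pick 13.3 1 [-32. -29. -47. -28.] 0.55 0.22
pick 13.3 -1 [-32. -29. -47. 152.] 0.55 0.22
pick 103.3 1 [-32. -21. -88.  51.] 0.69 0.22
pick 103.3 -1 [ -32.  -21.  -88. -129.] 0.69 0.22
board -164 1 [  16.   -0. -120.   90.] 0.73 0.16 [  16.   -0. -110.   90.] 0.71 0.19
board -164 -1 [  16.   -0. -120.  -90.] 0.73 0.16 [  16.   -0. -110.  -90.] 0.71 0.19
board -134 1 [  23.   21. -116.  113.] 0.72 0.16 [  22.   17. -107.  113.] 0.69 0.19
board -134 -1 [  23.   21. -116.  -67.] 0.72 0.16 [  22.   17. -107.  -67.] 0.69 0.19
board -104 1 [  29.   39. -105.  134.] 0.67 0.16 [ 27.  32. -97. 133.] 0.65 0.19
board -104 -1 [  29.   39. -105.  -46.] 0.67 0.16 [ 27.  32. -97. -47.] 0.65 0.19
board -74 1 [ 32.  52. -88. 150.] 0.59 0.16 [ 30.  44. -82. 152.] 0.59 0.19
board -74 -1 [ 32.  52. -88. -30.] 0.59 0.16 [ 30.  44. -82. -28.] 0.59 0.19
board -44 1 [ 33.  61. -66. 166.] 0.51 0.16 [ 30.  51. -62. 172.] 0.51 0.19
board -44 -1 [ 33.  61. -66. -14.] 0.51 0.16 [ 30.  51. -62.  -8
[... 596 characters left out ...]
 [   3.  -51.  -61. -172.] 0.51 0.19
board 106 1 [  0. -52. -88.  29.] 0.59 0.16 [  2. -44. -82.  27.] 0.58 0.19
board 106 -1 [   0.  -52.  -88. -151.] 0.59 0.16 [   2.  -44.  -82. -153.] 0.58 0.19
board 136 1 [   4.  -39. -105.   46.] 0.66 0.16 [  5. -33. -97.  46.] 0.65 0.19
board 136 -1 [   4.  -39. -105. -134.] 0.66 0.16 [   5.  -33.  -97. -134.] 0.65 0.19
board 166 1 [  10.  -21. -116.   66.] 0.71 0.16 [  10.  -18. -107.   67.] 0.69 0.19
board 166 -1 [  10.  -21. -116. -114.] 0.71 0.16 [  10.  -18. -107. -113.] 0.69 0.19
board 196 1 [  16.   -0. -120.   90.] 0.73 0.16 [  16.   -0. -110.   90.] 0.71 0.19
board 196 -1 [  16.   -0. -120.  -90.] 0.73 0.16 [  16.   -0. -110.  -90.] 0.71 0.19
```

```bash
cat >> h.py <<'E'
def go(R,G,P0=None,R0=None,say=""):
    # G = grasp point target; prints tool-frame shift mm and rotvec
    if R0 is None: s=r.sense();P0,R0=s["tcp_pos"],s["ee_rot"]
    P=np.array(G)-.006*R[:,2]
    v=Ro.from_matrix(R0.T@R).as_rotvec()
    print(say,"xyz",(1000*R0.T@(P-P0)).round(1).tolist(),"ang",v.round(3).tolist(),"deg",np.degrees(np.linalg.norm(v)).round(0))
    return P,R
E
python3 - <<'E'
from h import *
R=toolR(-76.7,60,-1);c=np.array([.5585,-.269,.045])
a=go(R,c-.11*R[:,2],say="hover"); go(R,c,*a,say="down")
E
```

```text
hover xyz [-478.0, 287.2, 101.7] ang [0.409, 0.413, -1.521] deg 93.0
down xyz [0.0, 0.0, 110.0] ang [0.0, 0.0, 0.0] deg 0.0
```

Call:
move_arm(
  series=[
    {"grip": 1, "xyz": [-150, 90, 0], "angular": [0.12, 0.12, -0.45]},
    {"grip": 1, "xyz": [-150, 90, 0], "angular": [0.12, 0.12, -0.45]},
    {"grip": 1, "xyz": [-150, 90, 0], "angular": [0.12, 0.12, -0.45]},
    {"grip": 1, "xyz": [-300, 180, 40], "angular": [0.25, 0.25, -0.9]},
    {"grip": 1, "xyz": [-300, 180, 40], "angular": [0.25, 0.25, -0.9]},
    {"grip": 1, "xyz": [-300, 180, 40], "angular": [0.25, 0.25, -0.9]},
    {"grip": 1, "xyz": [-300, 180, 40], "angular": [0.25, 0.25, -0.9]},
    {"grip": 1, "xyz": [-478, 287, 102], "angular": [0.409, 0.413, -1.521]},
    {"grip": 1, "xyz": [-478, 287, 102], "angular": [0.409, 0.413, -1.521]},
    {"grip": 1, "xyz": [-478, 287, 102], "angular": [0.409, 0.413, -1.521]},
  ],
)

```text
time_s: 1.2
tcp_pos: [0.4988, -0.2587, 0.1653]
ee_rot: [[0.014, -0.998, 0.061], [-0.891, -0.04, -0.451], [0.453, -0.048, -0.89]]
wrist_force: [1.3, -1.0, 0.8]
gripper_width: 1.001
gripper_force: 0.0
```

```bash
python3 - <<'E'
from h import *
R=toolR(-76.7,60,-1);c=np.array([.5585,-.269,.045])
a=go(R,c-.11*R[:,2],say="hover");print(r.sense()["joints"].round(1))
E
```

```text
hover xyz [-49.5, -47.1, -0.3] ang [0.049, 0.048, -0.192] deg 12.0
[ -2.6  16.2 -40.3  46.6 -38.1 -34.3]
```

Call:
move_arm(
  series=[
    {"grip": 1, "xyz": [0, 0, 0], "angular": [0, 0, 0]},
    {"grip": 1, "xyz": [0, 0, 0], "angular": [0, 0, 0]},
    {"grip": 1, "xyz": [0, 0, 0], "angular": [0, 0, 0]},
  ],
)

```text
time_s: 1.5
tcp_pos: [0.4971, -0.2613, 0.1658]
ee_rot: [[0.006, -0.998, 0.058], [-0.892, -0.031, -0.45], [0.451, -0.049, -0.891]]
wrist_force: [0.1, -0.3, -0.3]
gripper_width: 1.0
gripper_force: 0.0
```

```bash
python3 - <<'E'
from h import *
R=toolR(-76.7,60,-1);c=np.array([.5585,-.269,.045])
a=go(R,c-.11*R[:,2],say="hover");s=r.sense();print(s["joints"].round(1),s["tcp_pos"])
E
```

```text
hover xyz [-52.3, -48.5, -1.0] ang [0.053, 0.05, -0.2] deg 12.0
[ -2.8  16.1 -40.2  46.2 -38.2 -34.2] [ 0.4970596  -0.26125185  0.16579351]
```

Call:
move_arm(
  series=[
    {"grip": 1, "xyz": [-52, -48, -1], "angular": [0.053, 0.05, -0.2]},
    {"grip": 1, "xyz": [-52, -48, -1], "angular": [0.053, 0.05, -0.2]},
    {"grip": 1, "xyz": [-52, -48, -1], "angular": [0.053, 0.05, -0.2]},
    {"grip": 1, "xyz": [-52, -48, -1], "angular": [0.053, 0.05, -0.2]},
  ],
)

```text
time_s: 1.9
tcp_pos: [0.5442, -0.2136, 0.1457]
ee_rot: [[0.198, -0.974, 0.115], [-0.843, -0.229, -0.487], [0.5, -0.0, -0.866]]
wrist_force: [0.0, 0.5, 0.2]
gripper_width: 1.002
gripper_force: 0.0
```

```bash
python3 - <<'E'
from h import *
R=toolR(-76.7,60,-1);c=np.array([.5585,-.269,.045])
a=go(R,c,say="down");s=r.sense();print(s["joints"].round(1),s["tcp_pos"])
E
```

```text
down xyz [-0.8, -1.3, 109.8] ang [0.001, -0.0, -0.001] deg 0.0
[  1.5  19.5 -41.3  55.7 -36.4 -36.3] [ 0.54416586 -0.21355167  0.14571076]
```

```bash
cat >> h.py <<'E'
from scipy.optimize import least_squares
def fkP(j,q):
    a,L2,off3,L3,d,h,lat,od=q
    e=lambda ax,dg:Ro.from_euler(ax,dg,degrees=True).as_matrix()
    R4=e('z',j[0])@e('y',j[1]-j[2])@e('x',-j[3])
    R5=R4@e('y',-j[4])
    R=R5@e('x',-j[5])@F
    return e('z',j[0])@(np.array([a,lat,h])+e('y',j[1])@[0,0,L2]+e('y',j[1]-j[2])@[L3,0,off3])+R5@[0,0,od]+d*R[:,2]
E
python3 - <<'E'
from h import *
s=r.sense()
D=[([-61.2733831,22.0862916,.388090057,-.025826,-68.41,-14.816],[.15015603,-.60619756,.24657158]),([-2.8,16.1,-40.2,46.2,-38.2,-34.2],[.4970596,-.26125185,.16579351]),(s["joints"],s["tcp_pos"])]
f=lambda q:np.r_[np.ravel([1000*(fkP(j,q)-p) for j,p in D]),(q-q0)/.05]
q0=np.array([0.,.35,.05,.35,.3,.3,0,0])
o=least_squares(f,q0);print(o.x.round(3),o.fun.round(1))
E
```

```text
[ 0.084  0.605  0.072  0.178  0.287 -0.028 -0.16   0.101] [-0.1  0.2 -0.2  4.7  5.5  2.2 -4.1 -5.8 -1.8  1.7  5.1  0.4 -3.4 -0.3
 -6.6 -3.2  2. ]
```

Call:
move_arm(
  series=[
    {"grip": 1, "xyz": [-1, -1, 40], "angular": [0, 0, 0]},
    {"grip": 1, "xyz": [-1, -1, 80], "angular": [0, 0, 0]},
    {"grip": 1, "xyz": [-1, -1, 110], "angular": [0, 0, 0]},
    {"grip": 1, "xyz": [-1, -1, 110], "angular": [0, 0, 0]},
    {"grip": 1, "xyz": [-1, -1, 110], "angular": [0, 0, 0]},
  ],
)

```text
time_s: 2.4
tcp_pos: [0.5575, -0.2669, 0.0503]
ee_rot: [[0.197, -0.974, 0.114], [-0.843, -0.228, -0.488], [0.501, -0.0, -0.865]]
wrist_force: [0.5, 0.5, 0.8]
gripper_width: 0.999
gripper_force: 0.0
```

```bash
python3 - <<'E'
from h import *
C=cam("side");c=C[0][130:270,290:470];cv2.imwrite("pics/s1.png",cv2.resize(c,None,fx=4,fy=4)[:,:,::-1])
s=r.sense();print(s["joints"].round(1),s["tcp_pos"],s["wrist_force"])
E
```

```text
[-12.8  28.7 -45.3  86.7 -26.8 -56.9] [ 0.55844516 -0.26599264  0.05114398] [ 0.89919312  0.2116317  -0.43455396]
```

View pics/s1.png

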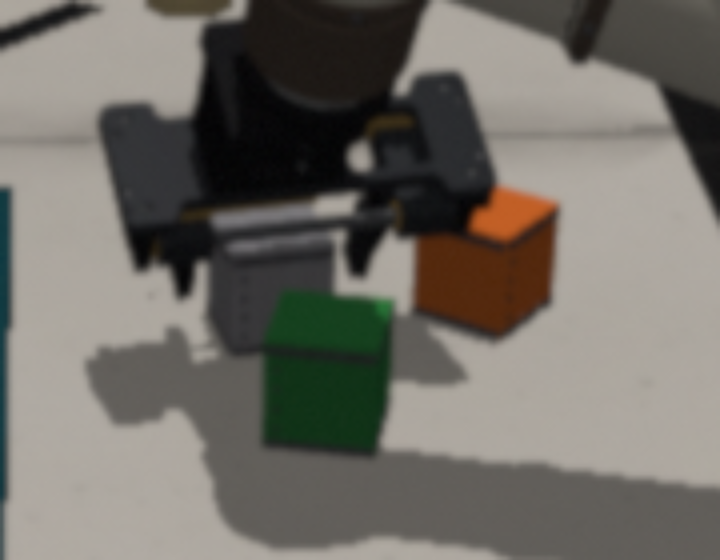

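The gripper straddles the steel cup, with its fingers at crop pixels (185,270) and (360,250). Green and orange are untouched, so I'll close and lift straight up.

World up in the tool axes is (0.5, 0, -0.865).

Call:
move_arm(
  series=[
    {"grip": 0, "xyz": [0, 0, 0], "angular": [0, 0, 0]},
    {"grip": 0, "xyz": [0, 0, 0], "angular": [0, 0, 0]},
    {"grip": 0, "xyz": [0, 0, 0], "angular": [0, 0, 0]},
    {"grip": 0, "xyz": [0, 0, 0], "angular": [0, 0, 0]},
    {"grip": 0, "xyz": [0, 0, 0], "angular": [0, 0, 0]},
    {"grip": 0, "xyz": [0, 0, 0], "angular": [0, 0, 0]},
    {"grip": 0, "xyz": [0, 0, 0], "angular": [0, 0, 0]},
    {"grip": 0, "xyz": [0, 0, 0], "angular": [0, 0, 0]},
  ],
)

```text
time_s: 3.25
tcp_pos: [0.5585, -0.2647, 0.05]
ee_rot: [[0.201, -0.973, 0.116], [-0.842, -0.232, -0.487], [0.501, -0.0, -0.866]]
wrist_force: [-2.5, 4.5, 4.6]
gripper_width: 0.638
gripper_force: 29.9
```

Call:
move_arm(
  series=[
    {"grip": 0, "xyz": [5, 0, -9], "angular": [0, 0, 0]},
    {"grip": 0, "xyz": [15, 0, -26], "angular": [0, 0, 0]},
    {"grip": 0, "xyz": [30, 0, -52], "angular": [0, 0, 0]},
    {"grip": 0, "xyz": [50, 0, -86], "angular": [0, 0, 0]},
    {"grip": 0, "xyz": [75, 0, -130], "angular": [0, 0, 0]},
    {"grip": 0, "xyz": [75, 0, -130], "angular": [0, 0, 0]},
    {"grip": 0, "xyz": [75, 0, -130], "angular": [0, 0, 0]},
  ],
)

```text
time_s: 3.95
tcp_pos: [0.5587, -0.2645, 0.2003]
ee_rot: [[0.2, -0.973, 0.118], [-0.842, -0.232, -0.487], [0.501, -0.002, -0.866]]
wrist_force: [-0.6, 0.1, -2.8]
gripper_width: 0.642
gripper_force: 29.9
```

```bash
python3 - <<'E'
from h import *
s=r.sense();print(s["time_s"],s["joints"].round(1),s["tcp_pos"],s["wrist_force"],s["gripper_width"])
bd=[.545,.16,.046]
# wrist angles with steep forearm, d from observed
for p in(20,40,60,80):
  for d in(.2,.3,):
    for f,s_,el in((-74,-1,60),(-74,1,30),(-74,1,45),(106,1,45),(-164,1,45),(16,1,45)): print(p,d,f,s_,el,*wrist(toolR(f,el,s_),bd,p,d))
E
```

```text
3.95 [ -2.2  17.9 -33.3  47.8 -40.6 -22.1] [ 0.5587116  -0.26448257  0.20027891] [-0.63613951  0.06344415 -2.75824804] 0.6423960045428073
20 0.2 -74 -1 60 [ 26.  30. -78. -19.] 0.58 0.22
20 0.2 -74 1 30 [ 33.  56. -94. 154.] 0.59 0.15
20 0.2 -74 1 45 [ 30.  43. -86. 156.] 0.59 0.19
20 0.2 106 1 45 [  2. -44. -85.  24.] 0.58 0.19
20 0.2 -164 1 45 [  16.   -0. -115.   90.] 0.71 0.19
20 0.2 16 1 45 [ 16.   1. -25. -91.] 0.43 0.19
20 0.3 -74 -1 60 [ 31.  29. -80. -23.] 0.59 0.31
20 0.3 -74 1 30 [  41.   53. -100.  150.] 0.63 0.2
20 0.3 -74 1 45 [ 37.  41. -90. 151.] 0.61 0.26
20 0.3 106 1 45 [ -4. -42. -89.  28.] 0.61 0.26
20 0.3 -164 1 45 [  16.   -0. -115.   90.] 0.78 0.26
20 0.3 16 1 45 [ 17.   1. -25. -91.] 0.36 0.26
40 0.2 -74 -1 60 [ 26.  34. -61. -30.] 0.58 0.22
40 0.2 -74 1 30 [ 33.  56. -83. 137.] 0.59 0.15
40 0.2 -74 1 45 [ 30.  46. -71. 142.] 0.59 0.19
40 0.2 106 1 45 [  2. -47. -71.  38.] 0.58 0.19
40 0.2 -164 1 45 [ 16.  -0. -95.  90.] 0.71 0.19
40 0.2 16 1 45 [ 16.   4.  -5. -94.] 0.43 0.19
40 0.3 -74 -1 60 [ 31.  33. -63. -34.] 0.59 0.31
40 0.3 -74 1 30 [ 41.  52. -88. 134
[... 657 characters left out ...]
. -50. -61.  57.] 0.61 0.26
60 0.3 -164 1 45 [ 16.  -0. -75.  90.] 0.78 0.26
60 0.3 16 1 45 [ 17. 178. -15.  91.] 0.36 0.26
80 0.2 -74 -1 60 [ 26.  64. -33. -72.] 0.58 0.22
80 0.2 -74 1 30 [ 33.  68. -63. 101.] 0.59 0.15
80 0.2 -74 1 45 [ 30.  67. -48. 103.] 0.59 0.19
80 0.2 106 1 45 [  2. -67. -48.  77.] 0.58 0.19
80 0.2 -164 1 45 [ 16.  -0. -55.  90.] 0.71 0.19
80 0.2 16 1 45 [ 16. 179. -35.  90.] 0.43 0.19
80 0.3 -74 -1 60 [ 31.  60. -34. -73.] 0.59 0.31
80 0.3 -74 1 30 [ 41.  60. -65. 100.] 0.63 0.2
80 0.3 -74 1 45 [ 37.  61. -49. 102.] 0.61 0.26
80 0.3 106 1 45 [ -4. -61. -49.  78.] 0.61 0.26
80 0.3 -164 1 45 [ 16.  -0. -55.  90.] 0.78 0.26
80 0.3 16 1 45 [ 17. 179. -35.  90.] 0.36 0.26
```

```bash
python3 - <<'E'
from h import *
G=[.541,.18,.2]
RA=toolR(-74,60,-1);a=go(RA,G,say="A")
RB=toolR(-74,30,1)
z=lambda d:Ro.from_rotvec([0,0,np.radians(d)]).as_matrix()
Rm=RB@z(90)   # halfway: pitch first then remaining roll -90
b=go(Rm,G,*a,say="B1");c=go(RB,G,*b,say="B2")
print(wrist(RA,G,40,.3),wrist(Rm,G,40,.3),wrist(RB,G,40,.3))
E
```

```text
A xyz [-378.1, -85.6, -224.1] ang [0.021, -0.001, -0.04] deg 3.0
B1 xyz [-3.0, -0.0, 0.8] ang [-0.41, 0.41, -1.532] deg 94.0
B2 xyz [0.0, 0.0, 0.0] ang [0.0, -0.0, -1.571] deg 90.0
(array([ 33.,  32., -64., -35.]), np.float64(0.6), np.float64(0.46)) (array([ 42.,  51., -89.,  43.]), np.float64(0.64), np.float64(0.35)) (array([ 42.,  51., -89., 133.]), np.float64(0.64), np.float64(0.35))
```

Call:
move_arm(
  series=[
    {"grip": 0, "xyz": [-34, -8, -20], "angular": [0, 0, 0]},
    {"grip": 0, "xyz": [-72, -16, -42], "angular": [0, 0, 0]},
    {"grip": 0, "xyz": [-110, -25, -65], "angular": [0, 0, 0]},
    {"grip": 0, "xyz": [-150, -34, -89], "angular": [0.01, 0, -0.02]},
    {"grip": 0, "xyz": [-190, -43, -112], "angular": [0.01, 0, -0.02]},
    {"grip": 0, "xyz": [-230, -52, -136], "angular": [0.02, 0, -0.04]},
    {"grip": 0, "xyz": [-270, -61, -160], "angular": [0.02, 0, -0.04]},
    {"grip": 0, "xyz": [-310, -70, -184], "angular": [0.02, 0, -0.04]},
    {"grip": 0, "xyz": [-350, -79, -207], "angular": [0.02, 0, -0.04]},
    {"grip": 0, "xyz": [-378, -86, -224], "angular": [0.02, 0, -0.04]},
  ],
)

```text
time_s: 4.95
tcp_pos: [0.5395, 0.1842, 0.2019]
ee_rot: [[0.242, -0.961, 0.133], [-0.83, -0.276, -0.484], [0.502, 0.006, -0.865]]
wrist_force: [1.5, 0.0, -1.8]
gripper_width: 0.638
gripper_force: 29.9
```

Call:
move_arm(
  series=[
    {"grip": 0, "xyz": [0, 0, 0], "angular": [0, 0, 0]},
    {"grip": 0, "xyz": [0, 0, 0], "angular": [0, 0, 0]},
    {"grip": 0, "xyz": [0, 0, 0], "angular": [0, 0, 0]},
  ],
)

```text
time_s: 5.25
tcp_pos: [0.5395, 0.1807, 0.2028]
ee_rot: [[0.239, -0.962, 0.132], [-0.831, -0.273, -0.484], [0.502, 0.006, -0.865]]
wrist_force: [-0.7, 0.2, -1.3]
gripper_width: 0.641
gripper_force: 29.9
```

```bash
python3 - <<'E'
from h import *
G=[.541,.18,.2]
RA=toolR(-74,60,-1);go(RA,G,say="A")
RB=toolR(-74,30,1)
z=lambda d:Ro.from_rotvec([0,0,np.radians(d)]).as_matrix()
b=go(RB@z(95),G,say="B1");s=r.sense();print(s["joints"].round(1),s["tcp_pos"],s["gripper_width"])
C=cam("top");cv2.imwrite("pics/t2.png",C[0][:,:,::-1])
E
```

```text
A xyz [-0.5, -1.2, -3.0] ang [0.007, -0.002, 0.001] deg 0.0
B1 xyz [-3.5, -1.2, -2.2] ang [-0.381, 0.426, -1.444] deg 89.0
[ 46.   22.8 -20.6  28.2 -65.9 -46.1] [0.53954889 0.18070859 0.20282743] 0.6410876411520057
```

View pics/t2.png

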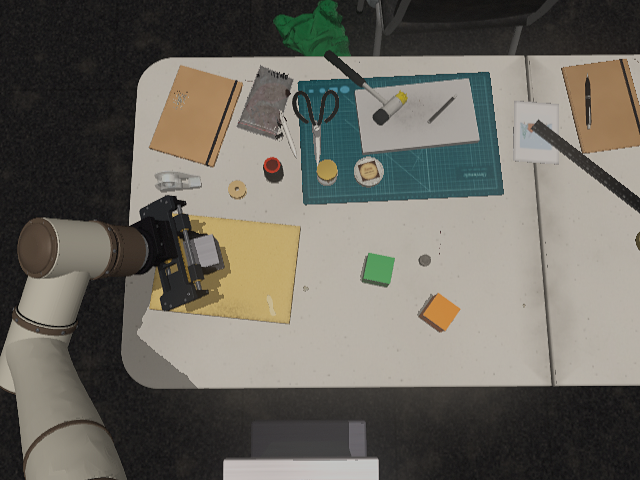

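The cup is held over the board at (205,250). The anvil is uncovered at (425,260), and the bystanders are untouched. Now I'll roll it over.

Call:
move_arm(
  series=[
    {"grip": 0, "xyz": [-1, 0, 0], "angular": [-0.05, 0.05, -0.12]},
    {"grip": 0, "xyz": [-1, 0, 0], "angular": [-0.08, 0.09, -0.26]},
    {"grip": 0, "xyz": [-1, 0, 0], "angular": [-0.12, 0.13, -0.4]},
    {"grip": 0, "xyz": [-2, 0, -1], "angular": [-0.15, 0.17, -0.54]},
    {"grip": 0, "xyz": [-2, -1, -1], "angular": [-0.19, 0.21, -0.68]},
    {"grip": 0, "xyz": [-3, -1, -1], "angular": [-0.23, 0.26, -0.82]},
    {"grip": 0, "xyz": [-3, -1, -2], "angular": [-0.27, 0.3, -0.96]},
    {"grip": 0, "xyz": [-3, -1, -2], "angular": [-0.3, 0.34, -1.1]},
    {"grip": 0, "xyz": [-3, -1, -2], "angular": [-0.34, 0.38, -1.24]},
    {"grip": 0, "xyz": [-3, -1, -2], "angular": [-0.38, 0.426, -1.38]},
  ],
)

```text
time_s: 6.3
tcp_pos: [0.5406, 0.185, 0.2045]
ee_rot: [[0.974, -0.012, 0.225], [0.187, -0.515, -0.837], [0.125, 0.857, -0.499]]
wrist_force: [-0.2, -0.3, -2.2]
gripper_width: 0.639
gripper_force: 29.9
```

```bash
python3 - <<'E'
from h import *
G=[.541,.18,.2]
RB=toolR(-74,30,1)
b=go(RB,G,say="B");s=r.sense();print(s["joints"].round(1),s["tcp_pos"],s["gripper_width"])
E
```

```text
B xyz [-1.2, -1.2, 0.5] ang [-0.01, 0.013, -1.724] deg 99.0
[ 51.7  32.4 -24.7  44.6 -82.1  17.8] [0.54057383 0.18504702 0.20445792] 0.6386125183992567
```

Call:
move_arm(
  series=[
    {"grip": 0, "xyz": [-1, -1, 0], "angular": [0, 0, -0.14]},
    {"grip": 0, "xyz": [-1, -1, 0], "angular": [0, 0, -0.28]},
    {"grip": 0, "xyz": [-1, -1, 0], "angular": [0, 0, -0.42]},
    {"grip": 0, "xyz": [-1, -1, 0], "angular": [0, 0, -0.56]},
    {"grip": 0, "xyz": [-1, -1, 0], "angular": [0, 0, -0.7]},
    {"grip": 0, "xyz": [-1, -1, 0], "angular": [0, 0, -0.85]},
    {"grip": 0, "xyz": [-1, -1, 0], "angular": [0, 0, -1.0]},
    {"grip": 0, "xyz": [-1, -1, 0], "angular": [0, 0, -1.15]},
    {"grip": 0, "xyz": [-1, -1, 0], "angular": [-0.01, 0.01, -1.3]},
    {"grip": 0, "xyz": [-1, -1, 0], "angular": [-0.01, 0.01, -1.45]},
  ],
)

```text
time_s: 7.3
tcp_pos: [0.5393, 0.185, 0.2035]
ee_rot: [[0.128, 0.963, 0.236], [0.535, 0.133, -0.834], [-0.835, 0.233, -0.498]]
wrist_force: [0.3, -0.4, -1.5]
gripper_width: 0.643
gripper_force: 29.9
```

Call:
move_arm(
  series=[
    {"grip": 0, "xyz": [0, 0, 0], "angular": [0, 0, -0.15]},
    {"grip": 0, "xyz": [0, 0, 0], "angular": [0, 0, -0.28]},
    {"grip": 0, "xyz": [0, 0, 0], "angular": [0, 0, -0.28]},
    {"grip": 0, "xyz": [0, 0, 0], "angular": [0, 0, -0.28]},
  ],
)

```text
time_s: 7.7
tcp_pos: [0.5394, 0.1856, 0.2036]
ee_rot: [[-0.134, 0.962, 0.236], [0.48, 0.272, -0.834], [-0.867, 0.001, -0.498]]
wrist_force: [-0.8, 0.8, -2.0]
gripper_width: 0.643
gripper_force: 29.9
```

```bash
python3 - <<'E'
from h import *
G=[.541,.18,.06]
RB=toolR(-74,30,1)
b=go(RB,G,say="C z60");s=r.sense();print(s["joints"].round(1),s["tcp_pos"],s["gripper_width"])
C=cam("side");cv2.imwrite("pics/s3.png",C[0][:,:,::-1])
E
```

```text
C z60 xyz [121.6, -0.1, 70.6] ang [-0.003, 0.002, -0.003] deg 0.0
[ 51.9  32.2 -25.4  45.1 -81.6 115.9] [0.53937076 0.18560346 0.2036181 ] 0.6429402929392571
```

View pics/s3.png

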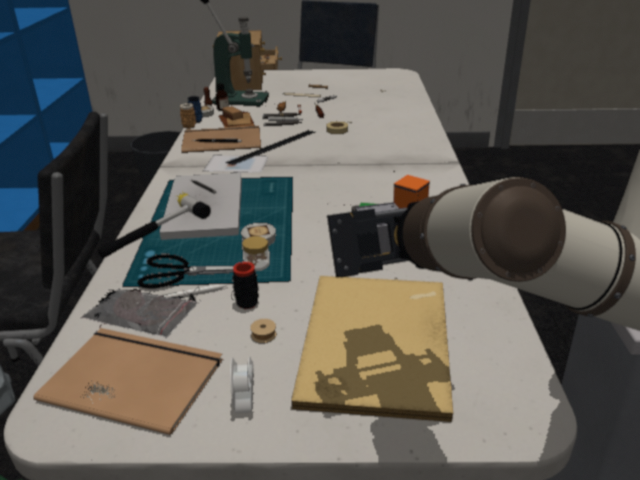

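The cup is gripped and hanging over the board, hidden behind the gripper at about (375,210), and the bobbin at (263,330) is clear. Next I lower it.

Call:
move_arm(
  series=[
    {"grip": 0, "xyz": [30, 0, 17], "angular": [0, 0, 0]},
    {"grip": 0, "xyz": [60, 0, 35], "angular": [0, 0, 0]},
    {"grip": 0, "xyz": [90, 0, 52], "angular": [0, 0, 0]},
    {"grip": 0, "xyz": [112, 0, 65], "angular": [0, 0, 0]},
    {"grip": 0, "xyz": [122, 0, 70], "angular": [-0.003, 0.002, -0.003]},
    {"grip": 0, "xyz": [126, 0, 72], "angular": [-0.003, 0.002, -0.003]},
    {"grip": 0, "xyz": [126, 0, 72], "angular": [-0.003, 0.002, -0.003]},
  ],
)

```text
time_s: 8.45
tcp_pos: [0.5393, 0.187, 0.0588]
ee_rot: [[-0.14, 0.961, 0.24], [0.48, 0.278, -0.832], [-0.866, -0.001, -0.5]]
wrist_force: [-0.6, 0.5, -1.9]
gripper_width: 0.643
gripper_force: 29.9
```

Call:
move_arm(
  series=[
    {"grip": 0, "xyz": [2, 0, 1], "angular": [0, 0, 0]},
    {"grip": 0, "xyz": [3.5, 0, 2], "angular": [0, 0, 0]},
    {"grip": 0, "xyz": [5, 0, 3], "angular": [0, 0, 0]},
    {"grip": 0, "xyz": [5, 0, 3], "angular": [0, 0, 0]},
  ],
)

```text
time_s: 8.85
tcp_pos: [0.539, 0.1867, 0.0529]
ee_rot: [[-0.141, 0.961, 0.24], [0.48, 0.278, -0.832], [-0.866, -0.002, -0.5]]
wrist_force: [-0.1, 0.1, -1.1]
gripper_width: 0.643
gripper_force: 29.9
```

Call:
move_arm(
  series=[
    {"grip": 0, "xyz": [1.7, 0, 1], "angular": [0, 0, 0]},
    {"grip": 0, "xyz": [1.7, 0, 1], "angular": [0, 0, 0]},
  ],
)

```text
time_s: 9.05
tcp_pos: [0.5392, 0.1868, 0.0514]
ee_rot: [[-0.14, 0.96, 0.24], [0.478, 0.278, -0.833], [-0.867, -0.002, -0.498]]
wrist_force: [0.2, -0.2, 1.2]
gripper_width: 0.644
gripper_force: 29.9
```

Call:
move_arm(
  series=[
    {"grip": 0, "xyz": [1.7, 0, 1], "angular": [0, 0, 0]},
    {"grip": 0, "xyz": [1.7, 0, 1], "angular": [0, 0, 0]},
  ],
)

```text
time_s: 9.25
tcp_pos: [0.5392, 0.1869, 0.0512]
ee_rot: [[-0.139, 0.96, 0.241], [0.476, 0.279, -0.834], [-0.869, -0.001, -0.496]]
wrist_force: [-2.9, 2.7, 8.6]
gripper_width: 0.644
gripper_force: 29.9
```

The cup has touched down, so I release it and back out along the tool axis.

Call:
move_arm(
  series=[
    {"grip": 1, "xyz": [-1, 0, -0.5], "angular": [0, 0, 0]},
    {"grip": 1, "xyz": [-1, 0, -0.5], "angular": [0, 0, 0]},
    {"grip": 1, "xyz": [-1, 0, -0.5], "angular": [0, 0, 0]},
    {"grip": 1, "xyz": [-1, 0, -0.5], "angular": [0, 0, 0]},
    {"grip": 1, "xyz": [-1, 0, -20], "angular": [0, 0, 0]},
    {"grip": 1, "xyz": [-1, 0, -60], "angular": [0, 0, 0]},
    {"grip": 1, "xyz": [-1, 0, -100], "angular": [0, 0, 0]},
    {"grip": 1, "xyz": [-40, 0, -120], "angular": [0, 0, 0]},
    {"grip": 1, "xyz": [-90, 0, -120], "angular": [0, 0, 0]},
    {"grip": 1, "xyz": [-140, 0, -120], "angular": [0, 0, 0]},
  ],
)

```text
time_s: 10.25
tcp_pos: [0.5298, 0.2197, 0.231]
ee_rot: [[-0.142, 0.96, 0.241], [0.478, 0.28, -0.832], [-0.866, -0.003, -0.499]]
wrist_force: [0.4, 0.3, 0.4]
gripper_width: 1.001
gripper_force: 0.0
```

```bash
python3 - <<'E'
from h import *
s=r.sense();print(s["time_s"],s["joints"].round(1),s["tcp_pos"],s["gripper_width"])
C=cam("top");c=C[0][195:335,130:310];cv2.imwrite("pics/t4.png",cv2.resize(c,None,fx=4,fy=4,interpolation=cv2.INTER_CUBIC)[:,:,::-1])
E
```

```text
10.25 [ 55.   31.6 -21.2  42.6 -86.1 118.4] [0.52984928 0.21968396 0.23099588] 1.0014015531309453
```

View pics/t4.png

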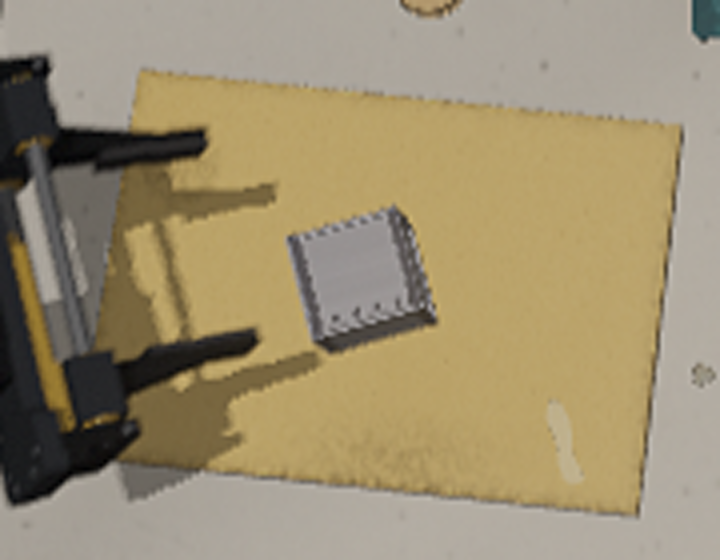

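The cup lies on its side on the board, its top face spanning crop pixels (290,236) to (415,300), with the mouth to the right. I'll check its predicted pose against the picture and work out the second grasp.

```bash
python3 - <<'E'
from h import *
C=cam("top")
c=np.array([.5448,.1675]);f=np.radians(-73.8);u=np.array([np.cos(f),np.sin(f)]);v=np.array([-u[1],u[0]])
P=[np.r_[c+a*u*.03+b*v*.028,.074] for a,b in((-1,1),(1,1),(1,-1),(-1,-1))]
print(((proj(C,P)-[130,195]+.5)*4-.5).round(0).tolist())
R1=toolR(106.2,45,1);V=np.c_[np.cross([np.cos(f),np.sin(f),0],[0,0,-1]),[np.cos(f),np.sin(f),0],[0,0,-1]]
G=np.r_[c,.046]
v_=go(V,[.545,.13,.25],say="V");h=go(R1,G-.12*R1[:,2],*v_,say="H");go(R1,G,*h,say="down")
print(wrist(V,[.545,.13,.25],40,.3),wrist(R1,G-.12*R1[:,2],40,.3))
E
```

```text
[[285.0, 237.0], [397.0, 205.0], [425.0, 307.0], [311.0, 340.0]]
V xyz [-62.7, -10.5, 66.0] ang [0.814, 0.809, 1.408] deg 104.0
H xyz [10.3, 53.0, 120.9] ang [0.614, -0.614, 1.482] deg 98.0
down xyz [0.0, -0.0, 120.0] ang [0.0, 0.0, 0.0] deg 0.0
(array([ 13.,  -0., -50.,  93.]), np.float64(0.56), np.float64(0.55)) (array([-11., -40., -78.,  46.]), np.float64(0.64), np.float64(0.34))
```

Call:
move_arm(
  series=[
    {"grip": 1, "xyz": [-30, 0, 5], "angular": [0.065, 0.065, 0.113]},
    {"grip": 1, "xyz": [-40, 0, 15], "angular": [0.13, 0.13, 0.226]},
    {"grip": 1, "xyz": [-50, -5, 25], "angular": [0.195, 0.195, 0.339]},
    {"grip": 1, "xyz": [-62, -10, 40], "angular": [0.26, 0.26, 0.452]},
    {"grip": 1, "xyz": [-62, -10, 50], "angular": [0.325, 0.325, 0.565]},
    {"grip": 1, "xyz": [-62, -10, 66], "angular": [0.39, 0.39, 0.678]},
    {"grip": 1, "xyz": [-62, -10, 66], "angular": [0.455, 0.455, 0.79]},
    {"grip": 1, "xyz": [-62, -10, 66], "angular": [0.52, 0.52, 0.9]},
    {"grip": 1, "xyz": [-62, -10, 66], "angular": [0.585, 0.585, 1.017]},
    {"grip": 1, "xyz": [-62, -10, 66], "angular": [0.65, 0.65, 1.13]},
  ],
)

```text
time_s: 11.35
tcp_pos: [0.545, 0.1321, 0.25]
ee_rot: [[0.839, 0.538, -0.082], [0.512, -0.832, -0.214], [-0.183, 0.137, -0.973]]
wrist_force: [-0.1, -0.7, 0.4]
gripper_width: 1.001
gripper_force: 0.0
```

```bash
python3 - <<'E'
from h import *
s=r.sense();print(s["joints"].round(1),s["tcp_pos"])
c=np.array([.5448,.1675])
R1=toolR(106.2,45,1);G=np.r_[c,.046]
h=go(R1,G-.12*R1[:,2],say="H")
E
```

```text
[ 34.   19.8  -6.6   7.8 -74.6  85.3] [0.54501003 0.13213991 0.2499586 ]
H xyz [16.0, 39.2, 120.5] ang [0.969, -0.54, 1.628] deg 113.0
```

Call:
move_arm(
  series=[
    {"grip": 1, "xyz": [5, 12, 5], "angular": [0.07, -0.04, 0.118]},
    {"grip": 1, "xyz": [10, 25, 10], "angular": [0.14, -0.08, 0.236]},
    {"grip": 1, "xyz": [14, 39, 15], "angular": [0.21, -0.12, 0.354]},
    {"grip": 1, "xyz": [14, 39, 20], "angular": [0.28, -0.16, 0.472]},
    {"grip": 1, "xyz": [14, 39, 30], "angular": [0.35, -0.2, 0.59]},
    {"grip": 1, "xyz": [16, 39, 40], "angular": [0.42, -0.24, 0.708]},
    {"grip": 1, "xyz": [16, 39, 50], "angular": [0.49, -0.275, 0.826]},
    {"grip": 1, "xyz": [16, 39, 60], "angular": [0.56, -0.31, 0.944]},
    {"grip": 1, "xyz": [16, 39, 70], "angular": [0.63, -0.35, 1.062]},
    {"grip": 1, "xyz": [16, 39, 80], "angular": [0.7, -0.39, 1.18]},
  ],
)

```text
time_s: 12.35
tcp_pos: [0.5729, 0.0906, 0.174]
ee_rot: [[0.619, -0.696, -0.364], [-0.54, -0.713, 0.447], [-0.571, -0.08, -0.817]]
wrist_force: [-0.2, -0.3, -0.7]
gripper_width: 1.0
gripper_force: 0.0
```

```bash
python3 - <<'E'
from h import *
s=r.sense();print(s["joints"].round(1),s["tcp_pos"])
c=np.array([.5448,.1675])
R1=toolR(106.2,45,1);G=np.r_[c,.046]
h=go(R1,G-.12*R1[:,2],say="H")
E
```

```text
[  8.8  32.3  10.  -29.9 -87.6  44.9] [0.57287418 0.09060898 0.17395095]
H xyz [24.9, 11.5, 29.0] ang [0.271, -0.151, 0.445] deg 31.0
```

Call:
move_arm(
  series=[
    {"grip": 1, "xyz": [8, 4, 10], "angular": [0.07, -0.038, 0.11]},
    {"grip": 1, "xyz": [16, 8, 20], "angular": [0.135, -0.075, 0.22]},
    {"grip": 1, "xyz": [25, 11, 29], "angular": [0.2, -0.113, 0.33]},
    {"grip": 1, "xyz": [25, 11, 29], "angular": [0.271, -0.151, 0.445]},
    {"grip": 1, "xyz": [25, 11, 29], "angular": [0.271, -0.151, 0.445]},
    {"grip": 1, "xyz": [25, 11, 29], "angular": [0.271, -0.151, 0.445]},
  ],
)

```text
time_s: 12.95
tcp_pos: [0.5704, 0.0818, 0.1362]
ee_rot: [[0.206, -0.958, -0.199], [-0.679, -0.286, 0.676], [-0.705, -0.004, -0.709]]
wrist_force: [0.3, 0.5, 0.6]
gripper_width: 0.998
gripper_force: 0.0
```

```bash
python3 - <<'E'
from h import *
s=r.sense();print(s["joints"].round(1),s["tcp_pos"])
c=np.array([.5448,.1675])
R1=toolR(106.2,45,1);G=np.r_[c,.046]
h=go(R1,G,say="down")
C=cam("side");cv2.imwrite("pics/s5.png",C[0][150:450,200:600][:,:,::-1])
E
```

```text
[  0.7  33.    4.4 -43.5 -80.1  31.3] [0.57043083 0.08178819 0.1362438 ]
down xyz [0.2, 0.4, 121.1] ang [0.003, -0.003, 0.008] deg 1.0
```

View pics/s5.png

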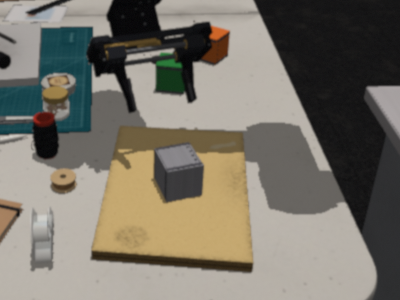

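The cup lies on its side at (178,172) in the crop with its closed end toward the camera, and the jaws are lined up behind it. Next I go in and grip.

Call:
move_arm(
  series=[
    {"grip": 1, "xyz": [0, 0, 40], "angular": [0.003, -0.003, 0.008]},
    {"grip": 1, "xyz": [0, 0, 80], "angular": [0.003, -0.003, 0.008]},
    {"grip": 1, "xyz": [0, 0, 110], "angular": [0.003, -0.003, 0.008]},
    {"grip": 1, "xyz": [0, 0, 121], "angular": [0.003, -0.003, 0.008]},
    {"grip": 0, "xyz": [0, 0, 121], "angular": [0.003, -0.003, 0.008]},
    {"grip": 0, "xyz": [0, 0, 121], "angular": [0.003, -0.003, 0.008]},
    {"grip": 0, "xyz": [0, 0, 121], "angular": [0.003, -0.003, 0.008]},
    {"grip": 0, "xyz": [0, 0, 121], "angular": [0.003, -0.003, 0.008]},
    {"grip": 0, "xyz": [0, 0, 121], "angular": [0.003, -0.003, 0.008]},
    {"grip": 0, "xyz": [0, 0, 121], "angular": [0.003, -0.003, 0.008]},
  ],
)

```text
time_s: 14.0
tcp_pos: [0.5467, 0.1634, 0.0516]
ee_rot: [[0.196, -0.961, -0.195], [-0.679, -0.277, 0.68], [-0.708, -0.001, -0.706]]
wrist_force: [-0.2, -2.8, 2.4]
gripper_width: 0.644
gripper_force: 30.0
```

Call:
move_arm(
  series=[
    {"grip": 0, "xyz": [-7, 0, -7], "angular": [0, 0, 0]},
    {"grip": 0, "xyz": [-28, 0, -28], "angular": [0, 0, 0]},
    {"grip": 0, "xyz": [-60, 0, -60], "angular": [0, 0, 0]},
    {"grip": 0, "xyz": [-90, 0, -90], "angular": [0, 0, 0]},
    {"grip": 0, "xyz": [-106, 0, -106], "angular": [0, 0, 0]},
    {"grip": 0, "xyz": [-106, 0, -106], "angular": [0, 0, 0]},
  ],
)

```text
time_s: 14.6
tcp_pos: [0.5479, 0.164, 0.2054]
ee_rot: [[0.203, -0.961, -0.19], [-0.678, -0.277, 0.681], [-0.706, -0.009, -0.708]]
wrist_force: [0.8, 1.0, -2.4]
gripper_width: 0.642
gripper_force: 30.0
```

```bash
python3 - <<'E'
from h import *
s=r.sense();print(s["joints"].round(1),s["tcp_pos"],s["gripper_width"])
z=lambda d:Ro.from_rotvec([0,0,np.radians(d)]).as_matrix()
R2=toolR(106.2,45,-1);G=[.545,.155,.19]
a=go(R2@z(-95),G,say="half");go(R2,G,*a,say="rest")
E
```

```text
[  8.1  25.6   3.3 -45.5 -79.4  21.8] [0.54791038 0.16402752 0.20542602] 0.6418928596558505
half xyz [16.4, 5.4, -0.7] ang [-0.007, 0.005, 1.489] deg 85.0
rest xyz [0.0, 0.0, 0.0] ang [-0.0, 0.0, 1.658] deg 95.0
```

Call:
move_arm(
  series=[
    {"grip": 0, "xyz": [2, 0, 0], "angular": [0, 0, 0.15]},
    {"grip": 0, "xyz": [2, 0, 0], "angular": [0, 0, 0.3]},
    {"grip": 0, "xyz": [2, 0, 0], "angular": [0, 0, 0.45]},
    {"grip": 0, "xyz": [2, 0, 0], "angular": [0, 0, 0.6]},
    {"grip": 0, "xyz": [2, 0, 0], "angular": [0, 0, 0.75]},
    {"grip": 0, "xyz": [2, 0, 0], "angular": [0, 0, 0.9]},
    {"grip": 0, "xyz": [2, 0, 0], "angular": [0, 0, 1.05]},
    {"grip": 0, "xyz": [2, 0, 0], "angular": [-0.003, 0.003, 1.2]},
    {"grip": 0, "xyz": [2, 0, 0], "angular": [-0.007, 0.005, 1.35]},
    {"grip": 0, "xyz": [2, 0, 0], "angular": [-0.007, 0.005, 1.49]},
  ],
)

```text
time_s: 15.6
tcp_pos: [0.546, 0.1625, 0.1976]
ee_rot: [[-0.942, -0.264, -0.206], [-0.332, 0.655, 0.678], [-0.044, 0.708, -0.705]]
wrist_force: [-0.4, -0.1, -1.9]
gripper_width: 0.644
gripper_force: 30.0
```

Call:
move_arm(
  series=[
    {"grip": 0, "xyz": [0, 0, 0], "angular": [0, 0, 0.15]},
    {"grip": 0, "xyz": [0, 0, 0], "angular": [0, 0, 0.3]},
    {"grip": 0, "xyz": [0, 0, 0], "angular": [0, 0, 0.45]},
    {"grip": 0, "xyz": [0, 0, 0], "angular": [0, 0, 0.6]},
    {"grip": 0, "xyz": [0, 0, 0], "angular": [0, 0, 0.75]},
    {"grip": 0, "xyz": [0, 0, 0], "angular": [0, 0, 0.9]},
    {"grip": 0, "xyz": [0, 0, 0], "angular": [0, 0, 1.05]},
    {"grip": 0, "xyz": [0, 0, 0], "angular": [0, 0, 1.2]},
    {"grip": 0, "xyz": [0, 0, 0], "angular": [0, 0, 1.35]},
    {"grip": 0, "xyz": [0, 0, 0], "angular": [0, 0, 1.5]},
  ],
)

```text
time_s: 16.6
tcp_pos: [0.546, 0.1625, 0.1976]
ee_rot: [[-0.33, 0.921, -0.206], [0.63, 0.377, 0.678], [0.703, 0.094, -0.705]]
wrist_force: [1.5, -0.5, -1.3]
gripper_width: 0.64
gripper_force: 30.0
```

Call:
move_arm(
  series=[
    {"grip": 0, "xyz": [0, 0, 0], "angular": [0, 0, 0.14]},
    {"grip": 0, "xyz": [0, 0, 0], "angular": [0, 0, 0.158]},
    {"grip": 0, "xyz": [0, 0, 0], "angular": [0, 0, 0.158]},
  ],
)

```text
time_s: 16.9
tcp_pos: [0.5463, 0.1625, 0.1983]
ee_rot: [[-0.19, 0.96, -0.205], [0.679, 0.28, 0.679], [0.709, -0.011, -0.705]]
wrist_force: [-0.2, -0.3, -2.1]
gripper_width: 0.638
gripper_force: 30.0
```

```bash
python3 - <<'E'
from h import *
s=r.sense();print(s["joints"].round(1),s["tcp_pos"],s["gripper_width"])
R2=toolR(106.2,45,-1);G=[.545,.155,.055]
a=go(R2,G,say="low")
C=cam("side");cv2.imwrite("pics/s6.png",C[0][100:400,200:600][:,:,::-1])
E
```

```text
[   8.    26.4    3.3  -45.4  -79.8 -158.3] [0.54628166 0.16252707 0.19825452] 0.6377753101313753
low xyz [-106.4, -1.9, 90.2] ang [-0.008, -0.002, -0.007] deg 1.0
```

View pics/s6.png

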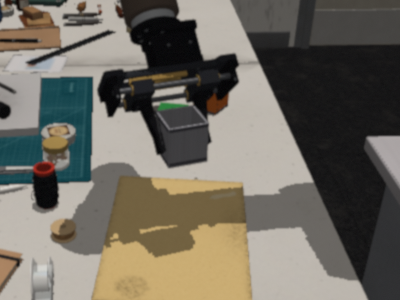

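The cup is now mouth up in the jaws, with its rim around (182,115) in the crop. I'll lower it to the board.

Call:
move_arm(
  series=[
    {"grip": 0, "xyz": [-28, 0, 24], "angular": [-0.008, -0.002, -0.007]},
    {"grip": 0, "xyz": [-58, -1, 50], "angular": [-0.008, -0.002, -0.007]},
    {"grip": 0, "xyz": [-88, -2, 75], "angular": [-0.008, -0.002, -0.007]},
    {"grip": 0, "xyz": [-102, -2, 87], "angular": [-0.008, -0.002, -0.007]},
    {"grip": 0, "xyz": [-106, -2, 90], "angular": [-0.008, -0.002, -0.007]},
    {"grip": 0, "xyz": [-106, -2, 90], "angular": [-0.008, -0.002, -0.007]},
  ],
)

```text
time_s: 17.55
tcp_pos: [0.547, 0.151, 0.0608]
ee_rot: [[-0.197, 0.961, -0.196], [0.679, 0.278, 0.68], [0.707, 0.001, -0.707]]
wrist_force: [1.0, -1.1, -1.1]
gripper_width: 0.643
gripper_force: 30.0
```

Call:
move_arm(
  series=[
    {"grip": 0, "xyz": [-1.5, 0, 1.5], "angular": [0, 0, 0]},
    {"grip": 0, "xyz": [-2.5, 0, 2.5], "angular": [0, 0, 0]},
    {"grip": 0, "xyz": [-2.5, 0, 2.5], "angular": [0, 0, 0]},
  ],
)

```text
time_s: 17.85
tcp_pos: [0.547, 0.1512, 0.0583]
ee_rot: [[-0.198, 0.961, -0.194], [0.679, 0.278, 0.68], [0.707, 0.003, -0.707]]
wrist_force: [-0.5, -0.2, -1.7]
gripper_width: 0.643
gripper_force: 30.0
```

Call:
move_arm(
  series=[
    {"grip": 0, "xyz": [-1, 0, 1], "angular": [0, 0, 0]},
    {"grip": 0, "xyz": [-1.4, 0, 1.4], "angular": [0, 0, 0]},
    {"grip": 0, "xyz": [-1.4, 0, 1.4], "angular": [0, 0, 0]},
  ],
)

```text
time_s: 18.15
tcp_pos: [0.5465, 0.1511, 0.0553]
ee_rot: [[-0.197, 0.961, -0.196], [0.679, 0.277, 0.68], [0.707, 0.001, -0.707]]
wrist_force: [-0.1, 0.1, -1.5]
gripper_width: 0.639
gripper_force: 30.0
```

Call:
move_arm(
  series=[
    {"grip": 0, "xyz": [-1, 0, 1], "angular": [0, 0, 0]},
    {"grip": 0, "xyz": [-1.4, 0, 1.4], "angular": [0, 0, 0]},
    {"grip": 0, "xyz": [-1.4, 0, 1.4], "angular": [0, 0, 0]},
  ],
)

```text
time_s: 18.45
tcp_pos: [0.5465, 0.1511, 0.053]
ee_rot: [[-0.196, 0.961, -0.196], [0.679, 0.277, 0.68], [0.707, 0.0, -0.707]]
wrist_force: [-1.0, -0.2, -1.1]
gripper_width: 0.645
gripper_force: 30.0
```

Call:
move_arm(
  series=[
    {"grip": 0, "xyz": [-1, 0, 1], "angular": [0, 0, 0]},
    {"grip": 0, "xyz": [-1, 0, 1], "angular": [0, 0, 0]},
  ],
)

```text
time_s: 18.65
tcp_pos: [0.5466, 0.151, 0.0528]
ee_rot: [[-0.197, 0.96, -0.196], [0.678, 0.278, 0.68], [0.708, 0.001, -0.706]]
wrist_force: [-0.8, -1.4, 4.2]
gripper_width: 0.64
gripper_force: 30.0
```

Contact at 4 N, so I release and back out along the tool axis.

Call:
move_arm(
  series=[
    {"grip": 1, "xyz": [0, 0, 0], "angular": [0, 0, 0]},
    {"grip": 1, "xyz": [0, 0, 0], "angular": [0, 0, 0]},
    {"grip": 1, "xyz": [0, 0, 0], "angular": [0, 0, 0]},
    {"grip": 1, "xyz": [0, 0, 0], "angular": [0, 0, 0]},
    {"grip": 1, "xyz": [0, 0, -20], "angular": [0, 0, 0]},
    {"grip": 1, "xyz": [0, 0, -55], "angular": [0, 0, 0]},
    {"grip": 1, "xyz": [0, 0, -100], "angular": [0, 0, 0]},
    {"grip": 1, "xyz": [0, 0, -150], "angular": [0, 0, 0]},
    {"grip": 1, "xyz": [30, 0, -190], "angular": [0, 0, 0]},
    {"grip": 1, "xyz": [30, 0, -190], "angular": [0, 0, 0]},
  ],
)

```text
time_s: 19.65
tcp_pos: [0.5813, 0.0401, 0.2143]
ee_rot: [[-0.206, 0.961, -0.184], [0.681, 0.276, 0.678], [0.703, 0.014, -0.711]]
wrist_force: [0.1, 0.4, 0.3]
gripper_width: 0.998
gripper_force: 0.0
```

```bash
python3 - <<'E'
from h import *
s=r.sense();print(s["time_s"],s["joints"].round(1),s["tcp_pos"])
C=cam("top");T=C[0]
a=cv2.resize(T[195:335,130:310],None,fx=2.2,fy=2.2,interpolation=cv2.INTER_CUBIC)
b=cv2.resize(T[215:305,380:470],None,fx=3.4,fy=3.4,interpolation=cv2.INTER_CUBIC)
h=max(len(a),len(b));o=np.zeros((h,a.shape[1]+b.shape[1],3),np.uint8);o[:len(a),:a.shape[1]]=a;o[:len(b),a.shape[1]:]=b
cv2.imwrite("pics/t7.png",o[:,:,::-1]);print(a.shape,b.shape)
# anvil blob
g=cv2.cvtColor(T,cv2.COLOR_RGB2GRAY)[240:280,408:445];m=(g<125).astype(np.uint8);n,l,st,ce=cv2.connectedComponentsWithStats(m)
for i in range(1,n):
    if st[i,4]>20: print(st[i],ce[i]+[408,240],back(C,ce[i]+[408,240],.008))
E
```

```text
19.65 [  -2.9   29.3   10.2  -41.9  -88.5 -152.8] [0.58127548 0.0401125  0.21429349]
(308, 396, 3) (306, 306, 3)
[ 10  15  13  12 118] [424.30508475 260.10169492] [[ 0.55873897 -0.26918465  0.008     ]]
```

View pics/t7.png

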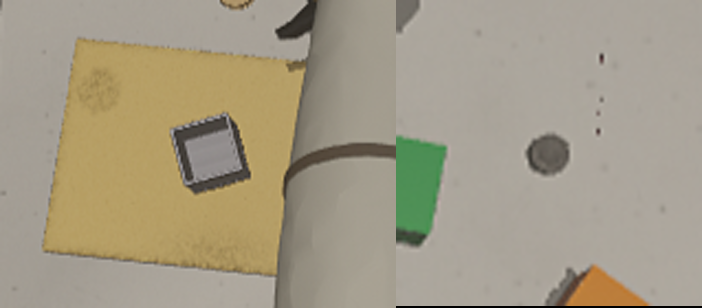

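The cup stands mouth up on the board, with its rim centre at about (225,263) in the full image. The anvil is at (424.3,260.1), i.e. x 0.559, y -0.269.

```bash
python3 - <<'E'
from h import *
C=cam("top")
q=(np.array([(171,129),(230,114),(244,173),(186,187)])+.5)/2.2-.5+[130,195]
p=back(C,q,.078);print("cup",p.mean(0).round(4),[np.linalg.norm(p[k]-p[k-1]).round(3) for k in range(4)])
b=np.array([.545,.16]);e=np.radians(-5.6);d=p.mean(0)[:2]-b;print("in board",d@[np.cos(e),np.sin(e)],d@[-np.sin(e),np.cos(e)])
a=np.radians(57);y=np.array([np.cos(a),np.sin(a),0]);D=np.c_[np.cross(y,[0,0,-1]),y,[0,0,-1]]
h=go(D,[.5587,-.269,.13],say="H");print(wrist(D,[.5587,-.269,.1],30,.25))
E
```

```text
cup [0.5429 0.1545 0.078 ] [np.float64(0.057), np.float64(0.057), np.float64(0.058), np.float64(0.055)]
in board -0.0015653280373011896 -0.005663769987592569
H xyz [-258.9, -105.3, -156.1] ang [0.284, -0.749, -0.675] deg 60.0
(array([-26.,  -0., -60., -97.]), np.float64(0.62), np.float64(0.35))
```

Call:
move_arm(
  series=[
    {"grip": 1, "xyz": [-26, -10, -16], "angular": [0.03, -0.08, -0.07]},
    {"grip": 1, "xyz": [-62, -25, -37], "angular": [0.06, -0.16, -0.145]},
    {"grip": 1, "xyz": [-98, -40, -59], "angular": [0.1, -0.26, -0.235]},
    {"grip": 1, "xyz": [-134, -55, -81], "angular": [0.14, -0.36, -0.325]},
    {"grip": 1, "xyz": [-170, -69, -102], "angular": [0.175, -0.46, -0.415]},
    {"grip": 1, "xyz": [-206, -84, -124], "angular": [0.21, -0.56, -0.505]},
    {"grip": 1, "xyz": [-240, -98, -145], "angular": [0.25, -0.66, -0.595]},
    {"grip": 1, "xyz": [-259, -105, -156], "angular": [0.284, -0.749, -0.675]},
    {"grip": 1, "xyz": [-259, -105, -156], "angular": [0.284, -0.749, -0.675]},
    {"grip": 1, "xyz": [-259, -105, -156], "angular": [0.284, -0.749, -0.675]},
  ],
)

```text
time_s: 20.75
tcp_pos: [0.5578, -0.2677, 0.1334]
ee_rot: [[-0.838, 0.545, -0.007], [0.545, 0.838, 0.002], [0.007, -0.002, -1.0]]
wrist_force: [-0.3, 0.7, 0.3]
gripper_width: 1.0
gripper_force: 0.0
```

Call:
move_arm(
  series=[
    {"grip": 1, "xyz": [0, 0, 0], "angular": [0, 0, 0]},
    {"grip": 1, "xyz": [0, 0, 0], "angular": [0, 0, 0]},
  ],
)

```text
time_s: 20.95
tcp_pos: [0.5595, -0.2681, 0.1346]
ee_rot: [[-0.839, 0.544, -0.003], [0.544, 0.839, 0.0], [0.003, -0.002, -1.0]]
wrist_force: [-0.5, -0.2, 0.3]
gripper_width: 1.0
gripper_force: 0.0
```

```bash
python3 - <<'E'
from h import *
s=r.sense();print(s["time_s"],s["joints"].round(1),s["tcp_pos"])
a=np.radians(57);y=np.array([np.cos(a),np.sin(a),0]);D=np.c_[np.cross(y,[0,0,-1]),y,[0,0,-1]]
h=go(D,[.5587,-.269,.021],say="down")
E
```

```text
20.95 [ -10.7   27.2   -8.6    0.   -54.4 -112.3] [ 0.55946838 -0.26806681  0.13460447]
down xyz [-0.2, -1.0, 107.6] ang [-0.002, -0.003, 0.001] deg 0.0
```

Call:
move_arm(
  series=[
    {"grip": 1, "xyz": [0, -1, 35], "angular": [-0.002, -0.003, 0]},
    {"grip": 1, "xyz": [0, -1, 70], "angular": [-0.002, -0.003, 0]},
    {"grip": 1, "xyz": [0, -1, 95], "angular": [-0.002, -0.003, 0]},
    {"grip": 1, "xyz": [0, -1, 104], "angular": [-0.002, -0.003, 0]},
    {"grip": 1, "xyz": [0, -1, 107], "angular": [-0.002, -0.003, 0]},
    {"grip": 1, "xyz": [0, -1, 107], "angular": [-0.002, -0.003, 0]},
  ],
)

```text
time_s: 21.55
tcp_pos: [0.5584, -0.2697, 0.0281]
ee_rot: [[-0.839, 0.544, 0.001], [0.544, 0.839, -0.001], [-0.001, -0.0, -1.0]]
wrist_force: [-0.1, 0.1, 0.4]
gripper_width: 1.001
gripper_force: 0.0
```

Call:
move_arm(
  series=[
    {"grip": 0, "xyz": [0, 0, 0], "angular": [0, 0, 0]},
    {"grip": 0, "xyz": [0, 0, 0], "angular": [0, 0, 0]},
    {"grip": 0, "xyz": [0, 0, 0], "angular": [0, 0, 0]},
    {"grip": 0, "xyz": [0, 0, 0], "angular": [0, 0, 0]},
    {"grip": 0, "xyz": [0, 0, 0], "angular": [0, 0, 0]},
    {"grip": 0, "xyz": [0, 0, 0], "angular": [0, 0, 0]},
    {"grip": 0, "xyz": [0, 0, 0], "angular": [0, 0, 0]},
    {"grip": 0, "xyz": [0, 0, 0], "angular": [0, 0, 0]},
    {"grip": 0, "xyz": [0, 0, 0], "angular": [0, 0, 0]},
    {"grip": 0, "xyz": [0, 0, 0], "angular": [0, 0, 0]},
  ],
)

```text
time_s: 22.55
tcp_pos: [0.5575, -0.2696, 0.0273]
ee_rot: [[-0.839, 0.544, -0.0], [0.544, 0.839, -0.0], [0.0, -0.0, -1.0]]
wrist_force: [0.3, 0.6, 0.4]
gripper_width: 0.284
gripper_force: 30.0
```

Call:
move_arm(
  series=[
    {"grip": 0, "xyz": [0, 0, -10], "angular": [0, 0, 0]},
    {"grip": 0, "xyz": [0, 0, -40], "angular": [0, 0, 0]},
    {"grip": 0, "xyz": [0, 0, -80], "angular": [0, 0, 0]},
    {"grip": 0, "xyz": [0, 0, -120], "angular": [0, 0, 0]},
    {"grip": 0, "xyz": [0, 0, -140], "angular": [0, 0, 0]},
    {"grip": 0, "xyz": [0, 0, -140], "angular": [0, 0, 0]},
    {"grip": 0, "xyz": [0, 0, -140], "angular": [0, 0, 0]},
  ],
)

```text
time_s: 23.25
tcp_pos: [0.5572, -0.2694, 0.1678]
ee_rot: [[-0.839, 0.544, 0.0], [0.544, 0.839, 0.0], [-0.0, 0.0, -1.0]]
wrist_force: [-0.0, 0.3, -0.7]
gripper_width: 0.283
gripper_force: 30.0
```

```bash
python3 - <<'E'
from h import *
s=r.sense();print(s["time_s"],s["joints"].round(1),s["tcp_pos"],s["gripper_width"])
C=cam("side");S=C
px=proj(C,s["tcp_pos"]+np.array([0,0,-.025]))[0];print(px)
x,y=map(int,px);c=C[0][y-50:y+50,x-60:x+60];cv2.imwrite("pics/s8.png",cv2.resize(c,None,fx=5,fy=5,interpolation=cv2.INTER_CUBIC)[:,:,::-1])
a=np.radians(106);y=np.array([np.cos(a),np.sin(a),0]);D=np.c_[np.cross(y,[0,0,-1]),y,[0,0,-1]]
h=go(D,[.543,.1545,.165],say="over")
E
```

```text
23.25 [ -10.8   25.1   -6.8   -0.   -58.1 -112.1] [ 0.55717612 -0.269359    0.16776596] 0.28316517134125807
[358.72166606 148.69679798]
over xyz [242.2, 347.9, -4.1] ang [0.0, -0.002, -0.855] deg 49.0
```

View pics/s8.png

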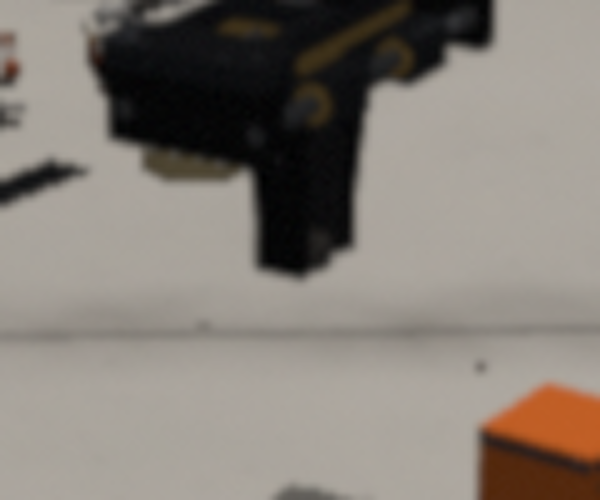

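The fingers hold at 24.7 mm with 30 N after the lift. A small grey edge shows between the tips at crop pixel (325,240), so the anvil appears to be held. I'll carry it over to the cup.

Call:
move_arm(
  series=[
    {"grip": 0, "xyz": [20, 29, 0], "angular": [0, 0, -0.09]},
    {"grip": 0, "xyz": [46, 66, 0], "angular": [0, 0, -0.19]},
    {"grip": 0, "xyz": [72, 104, 0], "angular": [0, 0, -0.29]},
    {"grip": 0, "xyz": [100, 144, 0], "angular": [0, 0, -0.39]},
    {"grip": 0, "xyz": [128, 184, 0], "angular": [0, 0, -0.49]},
    {"grip": 0, "xyz": [156, 224, 0], "angular": [0, 0, -0.59]},
    {"grip": 0, "xyz": [184, 264, 0], "angular": [0, 0, -0.69]},
    {"grip": 0, "xyz": [210, 302, -4], "angular": [0, -0.002, -0.79]},
    {"grip": 0, "xyz": [232, 333, -4], "angular": [0, -0.002, -0.855]},
    {"grip": 0, "xyz": [242, 348, -4], "angular": [0, -0.002, -0.855]},
  ],
)

```text
time_s: 24.3
tcp_pos: [0.5429, 0.1567, 0.1697]
ee_rot: [[-0.96, -0.279, -0.001], [-0.279, 0.96, -0.002], [0.001, -0.002, -1.0]]
wrist_force: [-0.1, 0.7, -0.6]
gripper_width: 0.279
gripper_force: 30.0
```

Call:
move_arm(
  series=[
    {"grip": 0, "xyz": [0, 0, 0], "angular": [0, 0, 0]},
    {"grip": 0, "xyz": [0, 0, 0], "angular": [0, 0, 0]},
  ],
)

```text
time_s: 24.5
tcp_pos: [0.5432, 0.1535, 0.1701]
ee_rot: [[-0.961, -0.275, -0.001], [-0.275, 0.961, -0.002], [0.001, -0.002, -1.0]]
wrist_force: [-0.2, -0.4, -0.2]
gripper_width: 0.283
gripper_force: 30.0
```

```bash
python3 - <<'E'
from h import *
s=r.sense();print(s["time_s"],s["joints"].round(1),s["tcp_pos"],s["gripper_width"])
C=cam("side");px=proj(C,[.543,.1545,.11])[0]
x,y=map(int,px);c=C[0][y-70:y+70,x-90:x+90];cv2.imwrite("pics/s9.png",cv2.resize(c,None,fx=4,fy=4,interpolation=cv2.INTER_CUBIC)[:,:,::-1])
a=np.radians(106);y=np.array([np.cos(a),np.sin(a),0]);D=np.c_[np.cross(y,[0,0,-1]),y,[0,0,-1]]
h=go(D,[.543,.1545,.101],say="down")
E
```

```text
24.5 [ 3.230e+01  2.010e+01 -1.450e+01  1.000e-01 -5.550e+01 -1.063e+02] [0.54319549 0.15347223 0.17006739] 0.2834955079608219
down xyz [-0.2, 1.7, 63.3] ang [-0.002, -0.001, -0.001] deg 0.0
```

View pics/s9.png

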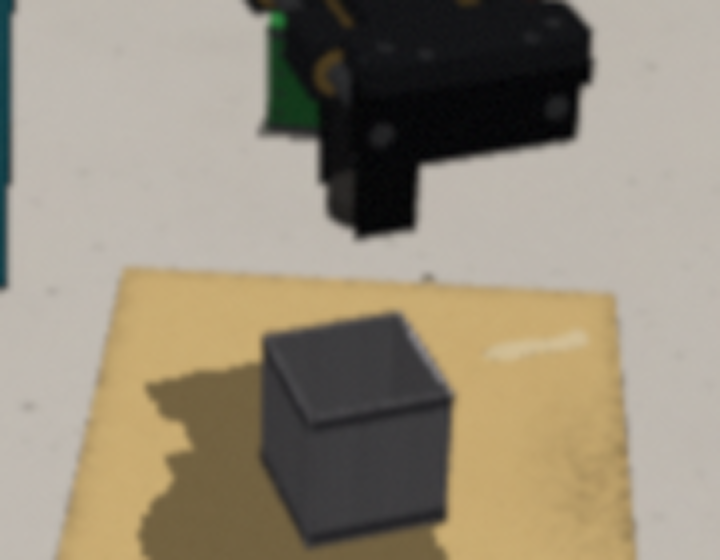

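The cup stands upright on the board with the jaws above it. The grey piece beside the near finger at (340,200) fits the held disc and far pad being centred. My viewed pictures already number 12 against your limit of 10, so I'll view no more and use numbers from here.

Call:
move_arm(
  series=[
    {"grip": 0, "xyz": [0, 2, 25], "angular": [0, 0, 0]},
    {"grip": 0, "xyz": [0, 2, 48], "angular": [0, 0, 0]},
    {"grip": 0, "xyz": [0, 2, 60], "angular": [0, 0, 0]},
    {"grip": 0, "xyz": [0, 2, 63], "angular": [0, 0, 0]},
    {"grip": 0, "xyz": [0, 2, 63], "angular": [0, 0, 0]},
    {"grip": 0, "xyz": [0, 2, 63], "angular": [0, 0, 0]},
  ],
)

```text
time_s: 25.15
tcp_pos: [0.5442, 0.1559, 0.1093]
ee_rot: [[-0.961, -0.276, 0.003], [-0.276, 0.961, 0.0], [-0.003, -0.001, -1.0]]
wrist_force: [0.2, -0.1, 0.0]
gripper_width: 0.285
gripper_force: 30.0
```

Call:
move_arm(
  series=[
    {"grip": 1, "xyz": [0, 0, 0], "angular": [0, 0, 0]},
    {"grip": 1, "xyz": [0, 0, 0], "angular": [0, 0, 0]},
    {"grip": 1, "xyz": [0, 0, 0], "angular": [0, 0, 0]},
    {"grip": 1, "xyz": [0, 0, 0], "angular": [0, 0, 0]},
    {"grip": 1, "xyz": [0, 0, 0], "angular": [0, 0, 0]},
    {"grip": 1, "xyz": [0, 0, -30], "angular": [0, 0, 0]},
    {"grip": 1, "xyz": [0, 0, -80], "angular": [0, 0, 0]},
    {"grip": 1, "xyz": [0, 0, -130], "angular": [0, 0, 0]},
    {"grip": 1, "xyz": [0, -50, -150], "angular": [0, 0, 0]},
    {"grip": 1, "xyz": [0, -100, -150], "angular": [0, 0, 0]},
  ],
)

```text
time_s: 26.15
tcp_pos: [0.5716, 0.0641, 0.263]
ee_rot: [[-0.96, -0.28, 0.01], [-0.28, 0.96, 0.002], [-0.011, -0.001, -1.0]]
wrist_force: [1.1, -0.2, -0.6]
gripper_width: 0.987
gripper_force: 0.0
```

Call:
move_arm(
  series=[
    {"grip": 1, "xyz": [0, -50, 0], "angular": [0, 0, 0]},
    {"grip": 1, "xyz": [0, -100, 0], "angular": [0, 0, 0]},
    {"grip": 1, "xyz": [0, -150, 0], "angular": [0, 0, 0]},
    {"grip": 1, "xyz": [0, -150, 0], "angular": [0, 0, 0]},
    {"grip": 1, "xyz": [0, -150, 0], "angular": [0, 0, 0]},
  ],
)

```text
time_s: 26.65
tcp_pos: [0.611, -0.0821, 0.2578]
ee_rot: [[-0.962, -0.273, 0.001], [-0.273, 0.962, -0.0], [-0.0, -0.001, -1.0]]
wrist_force: [-0.2, 0.2, -1.1]
gripper_width: 1.003
gripper_force: 0.0
```

```bash
python3 - <<'E'
from h import *
s=r.sense();print(s["time_s"],s["tcp_pos"],s["wrist_force"],s["gripper_width"])
C=cam("top");T=C[0]
g=cv2.cvtColor(T,cv2.COLOR_RGB2GRAY)
print("old anvil spot",g[256:265,420:429].mean(), "table",g[240:249,400:409].mean())
u,v=proj(C,[.543,.1545,.03])[0].round().astype(int);print(u,v)
print(g[v-16:v+17:2,u-16:u+17:2])
h=cv2.cvtColor(T,cv2.COLOR_RGB2HSV)[...,1]
print(h[v-22:v+23:3,u-22:u+23:3])
E
```

```text
26.65 [ 0.61098856 -0.08209943  0.25778517] [-0.24732869  0.2455279  -1.06900821] 1.0034738392061775
old anvil spot 173.4320987654321 table 171.22222222222223
228 267
[[155 157 160 160 160 160 161 163 162 162 162 161 160 159 158 157 155]
 [155 158 160 159 161 161 161 162 162 163 162 161 161 159 158 157 155]
 [155 157 159 160 160 161 162 162 162 162 162 161 160 159 158 156 155]
 [154 157 159 159 160 161 162 163 162 163 162 161 161 159 158 156 155]
 [154 158 159 159 161 161 162 162 162 162 162 161 161 160 158 156 155]
 [155 157 159 159 161 161 162 163 162 162 162 161 161 160 159 156 155]
 [155 156 158 159 161 161 161 162 163 162 163 161 162 160 159 156 154]
 [154 156 158 160 160 161 161 162 162 162 162 162 161 160 158 157 155]
 [154 156 157 160 160 161 161 162 162 163 162 161 161 160 158 156 155]
 [153 156 157 159 161 161 161 162 163 162 162 162 161 161 158 157 155]
 [153 155 156 159 160 161 161 162 162 162 162 162 162 160 158 156 155]
 [152 154 156 158 159 161 161 162 162 162 162 162 161 160 158 157 157]
 [152 153 156 157 160 161 161 163 163 163 162 162 161 160 159 158 157]
 [152 154 
[... 295 characters left out ...]
30 32 30 33 31 30 31 32 33]
 [34 31 32 31 32 30 32 30 30 30 32 31 31 33 33]
 [33 31 32 32 32 31 32 32 32 32 32 31 30 32 33]
 [32 32 31 32 31 32 32 32 30 32 32 31 31 32 31]
 [34 33 32 32 32 31 32 32 32 33 31 31 31 32 33]
 [33 31 33 32 32 31 33 32 30 32 31 31 33 32 32]
 [32 33 32 31 32 31 32 32 32 32 32 31 30 32 32]
 [34 32 32 31 31 31 32 33 30 30 30 32 31 32 32]
 [33 31 32 31 31 31 32 32 32 30 32 32 31 32 32]
 [33 33 32 32 32 32 31 32 30 31 32 32 33 32 32]
 [32 33 32 32 33 32 32 32 30 33 31 32 33 31 32]
 [33 33 34 33 33 32 31 30 32 30 32 32 31 31 32]
 [33 33 32 32 33 31 30 32 32 32 32 32 31 33 30]
 [35 33 32 32 33 31 32 32 32 32 29 32 32 33 32]
 [32 32 32 31 31 31 32 30 32 32 32 31 33 33 32]]
```

The anvil has left its old spot, but the forearm hides the cup, so I'll move the arm aside.

Call:
move_arm(
  series=[
    {"grip": 1, "xyz": [0, -45, 0], "angular": [0, 0, 0]},
    {"grip": 1, "xyz": [5, -90, 0], "angular": [0, 0, 0]},
    {"grip": 1, "xyz": [20, -135, 0], "angular": [0, 0, 0]},
    {"grip": 1, "xyz": [35, -180, 0], "angular": [0, 0, 0]},
    {"grip": 1, "xyz": [50, -225, 0], "angular": [0, 0, 0]},
    {"grip": 1, "xyz": [60, -270, 0], "angular": [0, 0, 0]},
    {"grip": 1, "xyz": [60, -270, 0], "angular": [0, 0, 0]},
  ],
)

```text
time_s: 27.4
tcp_pos: [0.6277, -0.3602, 0.2575]
ee_rot: [[-0.962, -0.273, 0.001], [-0.273, 0.962, -0.001], [-0.0, -0.001, -1.0]]
wrist_force: [0.3, 0.5, -0.5]
gripper_width: 1.002
gripper_force: 0.0
```

```bash
python3 - <<'E'
from h import *
C=cam("top");T=C[0];g=cv2.cvtColor(T,cv2.COLOR_RGB2GRAY)
s=r.sense();print(s["time_s"],s["tcp_pos"])
u,v=proj(C,[.543,.1545,.03])[0].round().astype(int);print(u,v)
print(g[v-20:v+21:2,u-20:u+21:2])
E
```

```text
27.45 [ 0.62789252 -0.35774541  0.25755351]
228 267
[[164 164 162 165 165 164 165 165 151 154 143 104 149 152 166 163 164 164
  164 164 164]
 [162 165 165 163 165 157 155 151 146 138  58  70  60  79 159 164 164 165
  163 163 164]
 [162 158 154 149 102 152  77  67  71  71  72  72  69 131  58 169 162 164
  161 164 163]
 [137 128 143  57  68  72  71  71  71  71  70  75  93 162  66 154 164 163
  163 163 163]
 [164  66  68  69  72  71  70  68  84 105 122 149 147 125  59  83 165 163
  163 163 163]
 [128  62  69  68  74  92 126 151 148 145 145 144 144 146  80  63 167 164
  164 163 163]
 [126  58  66 126 148 145 144 145 147 139 142 146 147 149 139  69 170 164
  160 165 162]
 [144 110  66 124 144 145 145 137  85  83  82 103 151 148 146  67  80 164
  163 164 164]
 [166 156  65  79 146 147 151  80  96  96  85  89  59 149 122  55  86 165
  162 164 163]
 [165 108  63  62 151 147 151  84  93  92  85  89  86 148 145  97  67 168
  163 164 164]
 [163 123  57  65 152 146 150  81  86  85  83  97  59 151 149 152  70 172
  163 164 164]
 [163 166 120  66 106 144 144  85  92  83 106  92  86 149 149 149  64 106
  165 163 163]
 [164 165 153  67  67 146 146 151  99  88  83  98 152 145 127 148  76  80
  167 164 165]
 [164 164 105  63  66 150 146 146 148 142 151 134 147 112  70  62  75  72
  170 163 164]
 [164 164 114  63  66 154 145 136 147 149  86  55  69  74  75  75  77  75
  170 164 164]
 [163 162 168 138 116 133 100  79  63  74  74  74  73  75  68 114 117 168
  164 164 164]
 [163 165 164 111  49  71  74  74  73  72  72  93 117 130 167 165 164 162
  164 162 164]
 [163 163 162 165 140  67  71  84 116 117 170 167 164 164 163 161 163 163
  162 164 163]
 [164 163 162 164 166 135 151 166 165 162 161 161 164 163 162 162 162 162
  162 164 162]
 [164 162 163 163 162 164 164 163 162 163 162 162 162 162 163 163 164 162
  163 163 163]
 [164 163 163 164 164 163 162 163 162 160 162 162 162 162 163 162 163 163
  161 163 163]]
```

The dark disc, about 12 px across, lies flat in the middle of the bright cup floor. The robot is clear, so I'm handing in.

```bash
python3 -c "
from station import r
print(r.finish_job())"
```

```text
the job is handed in; nothing more can be done
None
```

The steel cup stands mouth up on the board with the anvil flat on its floor (last camera reading), and I handed the job in at about 27.5 s; no verdict came back, and I viewed 12 pictures against the limit of 10.

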